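# Put the gauge block under the dial indicator on an index slide

## Robot

A 6-joint arm with a two-finger parallel gripper is mounted at the origin on a cart in front of the work surface, level with it; the furniture and walls round the work are solid. World frame = base frame: x ahead of the robot, y to its left, z up, the work surface at z = 0. Lengths are in mm, angles in rad, forces in N, time in s.
With the tool pointing down it reaches from about 400 to 925 mm from the base axis. Payload 3.4 kg.
Tool frame: the origin (TCP) lies on the centre line of the jaws, within the pads' length; the fingertips stand 17 mm ahead of it and the grasp point (between the pads) lies 2 mm behind it; z points along the fingers, y is the line along which they close (so a half turn about z gives the same grasp; the last joint's range is limited). The gripper opens to 85 mm and grips with 20 to 120 N. Pads are 22 mm wide; open, the fingers measure 114 mm over their backs; the gripper's body (76 mm by 85 mm) begins 54 mm behind the grasp point. The pads swing forward as they close: fully open they stand 13 mm farther back than shut.
Start: joints at [1.232, 0.307, 1.506, -0, 1.328, -0.073], TCP at [150.51, 554.958, 248.305] pointing down, gripper open.
Joint ranges: [-3.12, 3.12], [-1.05, 2.28], [0.14, 2.33], [-1.42, 4.57], [0.1, 2.73], [-2.68, 2.68]. Speed limits (rad/s): [2.57, 2.57, 3.14, 3.14, 3.14, 3.14].

## Interface

Orientations are given as [roll, pitch, yaw] about the fixed x, y, z axes, in that order (R = Rz(yaw) Ry(pitch) Rx(roll)).
In Python, from cell import manip, command_gripper, sensors, viewer, finish_job gives the robot as it stands. Calls block until the motion is done:
- manip.movep(position, orientation): joint-space move of the TCP to a pose.
- manip.servo_line(position, frame=None, velocity=150, stop_force=None): straight line of the TCP; frame=None keeps the orientation; velocity is the mean speed in mm/s. With stop_force (N) it stops when the force on the tool has changed by that much, and returns True; else False.
- manip.set_joints(angles): joint-space move.
- command_gripper(opening, force=None): finger opening in mm; force is the grip in N (None keeps the last); returns when the fingers have stopped.
- manip.pause(seconds).
- manip.solve_ik(position, orientation): joint angles nearest the present ones, or None.
- sensors.get_state(): the state.
- viewer.read_camera(name): name is "scene" or "top" or "wrist"; returns the picture (384x512x3 uint8, red, green, blue); there is no depth.
- viewer.camera_params(name): a dict with "K" (3x3 intrinsics, pixels), "pose" (4x4, takes a point from camera to world coordinates). Camera axes: x right, y up, looking along -z (the intrinsics and any distortion apply to the point x, -y, -z); pixel columns grow to the right and rows downward; lengths in mm; the calibration is good to about 2 mm. The wrist camera is an equidistant fisheye: a pixel r from the principal point sees the ray r / f radians off the axis. A picture is of the moment at which its call begins: read the wrist's pose just before it. camera_params takes no time and is no camera call; for the wrist camera it gives the pose at the moment of the call.
A pose or a line that the arm cannot do raises manip.PlanningError and nothing moves.
- finish_job(): hands the job in; it is judged then, once.
The state is a dict: "t": time; "joint_positions": joint angles; "qd": joint speeds; "joint_torque": joint torques, N m; "ee_pos": TCP position; "ee_rot": TCP orientation; "contact_force": force on the tool from outside, world axes, zero at the start; "wrist_torque": the same for the moment, N m; "finger_gap": finger opening in mm; "gripper_force": force on a finger pad.
Only numpy, scipy, OpenCV 4.12 (cv2) and the standard library are available. Lean on these libraries where they do the work, as an engineer would, in place of code of your own. Each camera call takes 0.05 s, during which the arm holds its last target. There are 200 camera calls.

## Task

The dial indicator on the index slide is to be set against the steel gauge block: take the block out of its blue-lined wooden case and seat it flat in the nest of the slide's carriage, setting it down with care, never dropping it. Then pull up the red index knob, slide the carriage exactly one notch so that the block comes under the indicator's stylus, and let the knob drop fully home in that notch. Do not bump the indicator, and leave the other things on the bench where they are.

Things in the scene. Friction and masses are not known exactly. Their poses are not given: they have to be found in the camera images.
- gauge_block: Gauge block: bright steel bar 22 x 56 x 12 mm, small slots in its top, about 0.12 kg. Origin: centre of its underside; y along its 56 mm length, x across its width, z up. Starts flat in the case's close pocket, underside 10 mm above the bench, top flush with the case: walls cover its long sides, so there it can only be gripped by its two ends.
- gauge_case: Fixed wooden case lined dark blue, opened flat. Origin: centre of the underside of the half with the block, 66 (x) x 146 (y) x 22 mm high; the empty lid half, 18 mm high, lies beyond it on +x. Past each end of the block is a finger well, 37 mm along y, 54 mm wide, floor 5 mm above the bench. The bench between case and slide is clear for 0.1 m or more: room to put the block down.
- index_slide: Index slide, fixed on the bench: aluminium base 90 (x) x 280 (y) x 14 mm with rails and end plates up to 35 mm high, the carriage on it, an indicator on a post behind (+x). Origin: centre of the base's underside, z up. The carriage runs along -y. Three index holes 60 mm apart; the carriage starts in the first; the indicator stands over the nest's place at the second.
- nest (a point): Centre of the nest's floor on the carriage, 38 mm above the bench, axes as the slide's; 75 mm from the knob towards -y. The block lies here, its length along x, between end cheeks 59.6 mm apart, flared at the top, 26 mm high (14 mm above the block's top): here it can only be held across its width. Lips along its long sides are 3 mm high, 26 mm apart; above them its sides are free.
- knob_grip (a point): Middle of the red index knob's head, on its axis, 68 mm above the bench when down; axes as the slide's. The head is a ribbed cylinder 26 mm across, from 12 mm below to 12 mm above this point, free all round. The point rises and rides with the knob.
- carriage (a joint): Carriage travel along the slide's -y, m: 0 first notch (start), 0.060 second (block under the stylus), 0.120 third; range -0.002 to 0.124. About 2 N of friction. With the plunger in a hole it is locked, with about 1 mm of play.
- index_knob (a joint): Lift of the spring knob, m: 0 plunger home in a hole; from 0.010 up its round nose is clear and the carriage slides; stop at 0.014. The spring pushes down, 6 N at 0 to 11 N at the stop. Let go between holes it rests at 0.010 and drops in once the carriage is within about 2 mm of a hole, centring it.
- stylus (a joint): Deflection of the indicator's sprung stylus, rad: 0 hanging free, about 0.04 when the seated block is under it. Its ball rides up on the block's edge by itself as the carriage slides.
- stylus_tip (a point): Lowest point of the stylus's 7 mm ball, over the middle of the nest's place at the second notch; 48 mm above the bench when free (the seated block's top is at 50 mm).
- indicator: Dial indicator with post and foot, fixed to the slide; origin and axes those of index_slide. The post is at x = +0.078, y = -0.030, 100 mm high; the indicator with its small white dial reaches from it to x = +0.034 at heights of 63 to 95 mm, the thin stylus from there down to x = 0. Delicate: must not be bumped.
- hex_key: Bystander: black hex key, 33 x 98 x 7 mm, lying at the far end of the gap between slide and case, 0.53 m or more ahead of the robot.
- bolt_1: Bystander: steel M8 bolt 36 mm high standing on its head, behind the slide.
- spare_punch: Bystander: dark steel punch 16 mm across, 53 mm high, standing behind the slide.
- ear_defenders: Bystander: black ear defenders with a head band, 151 x 151 x 80 mm, to the left of the case.
- water_bottle: Bystander: clear water bottle, 65 mm across, 204 mm high, standing to the left of the case and beyond it.
- clip_1: Bystander: black moulded clip 46 x 67 x 28 mm, to the right of the slide.
- clip_2: Bystander: black moulded clip 47 x 74 x 31 mm, to the right of the slide.

How it is judged (in metres and radians):
On the way, in this order (a step that is already met when the one before it is completed fails the run):
1. the gauge block is seated flat in the nest and let go, with the carriage still locked in its first notch (x of gauge_block in the frame of nest between -0.003 and 0.003 m and y of gauge_block in the frame of nest between -0.0035 and 0.0035 m and z of gauge_block in the frame of nest between -0.002 and 0.0015 m and angle between the x axis of gauge_block and the y axis of nest, either way round below 0.1 rad and angle between gauge_block's own z axis and vertical below 0.06 rad and value of joint carriage below 0.004 m and value of joint index_knob below 0.002 m and contact force between the fingers and gauge_block below 0.5 N), for 0.2 s.
2. the index knob is pulled up clear of its hole (value of joint index_knob above 0.008 m), for 0.05 s.
At the end, for the whole second after the job is handed in: The carriage is one notch (60 mm, within 2.5 mm) from where it started, the index knob is down to within 1.5 mm, the block lies flat and still in the nest (3 mm along its length, 3.5 mm across, 1.5 mm in height) and lifts the indicator's stylus by at least 0.02 rad (x of gauge_block in the frame of nest between -0.003 and 0.003 m and y of gauge_block in the frame of nest between -0.0035 and 0.0035 m and z of gauge_block in the frame of nest between -0.002 and 0.0015 m and angle between the x axis of gauge_block and the y axis of nest, either way round below 0.1 rad and angle between gauge_block's own z axis and vertical below 0.06 rad and value of joint carriage between 0.0575 and 0.0625 m and value of joint index_knob below 0.0015 m and value of joint stylus above 0.02 rad and linear speed of gauge_block below 0.01 m/s); the robot touches nothing.
It fails at once if the gauge block is dropped (falls free from more than about 6 mm) (linear speed of gauge_block above 0.35 m/s and contact force between the fingers and gauge_block below 0.1 N).
It fails at once if the robot bumps the indicator or its post (more than 3 N) (contact force between indicator and the fingers above 3 N or contact force between indicator and the arm above 3 N).
It fails at once if another thing on the bench (hex key, bolt, punch, clips, ear defenders, bottle) is shifted by more than 20 mm (distance of any of hex_key, bolt_1, spare_punch, clip_1, clip_2, ear_defenders, water_bottle from where it was at the start of the episode above 0.02 m).
It also fails if it takes over 54 s, if anything falls off the work surface, if the arm or the gripper's body presses on something with over 40 N, if the wrist force passes 120 N, or if a joint passes its speed limit or range.

## Working session

There is one attempt and no reset: what is moved stays moved. The work goes in short steps, each a Python script; the robot and the scene stay as the last script left them, time stands still between calls to the robot, and variables do not carry over. Pictures are saved under pics/ and viewed, at most 10 in all, crops included, and the job is handed in when it is done.

```bash
mkdir -p pics; ls; python3 - <<'E'
from cell import manip, command_gripper, sensors, viewer, finish_job
import cv2
for n in ("top","scene"):
    im=viewer.read_camera(n); cv2.imwrite(f"pics/{n}0.png",cv2.resize(im[:,:,::-1],(800,600),interpolation=cv2.INTER_CUBIC))
    p=viewer.camera_params(n); print(n,p)
print(sensors.get_state())
E
```

```text
pics
top {'K': array([[415.78327694,   0.        , 258.35785543],
       [  0.        , 415.78327694, 189.08199696],
       [  0.        ,   0.        ,   1.        ]]), 'pose': array([[ 2.29570734e-02,  9.92073981e-01, -1.23540232e-01,
         3.46689855e+02],
       [-9.99528099e-01,  2.02536363e-02, -2.30947783e-02,
         1.01784694e+02],
       [-2.04095898e-02,  1.24012122e-01,  9.92070785e-01,
         1.44589460e+03],
       [ 0.00000000e+00,  0.00000000e+00,  0.00000000e+00,
         1.00000000e+00]])}
scene {'K': array([[414.59605899,   0.        , 252.67650617],
       [  0.        , 414.59605899, 188.7879116 ],
       [  0.        ,   0.        ,   1.        ]]), 'pose': array([[ 8.38047052e-01,  2.37149083e-01, -4.91362851e-01,
        -1.61903120e+02],
       [-5.45524912e-01,  3.49478865e-01, -7.61752646e-01,
        -9.48286696e+02],
       [-8.92801066e-03,  9.06435235e-01,  4.22250465e-01,
         6.50716120e+02],
       [ 0.00000000e+00,  0.00000000e+00,  0.00000000e+00,
         1.00000000e+00]])}
{'t': 0.1, 'joint_positions': array([ 1.23249844e+00,  3.07478975e-01,  1.50758743e+00,  1.69030138e-05,
        1.32839925e+00, -7.34906992e-02]), 'qd': array([-1.42773809e-03, -3.85003344e-03, -1.67272876e-03, -7.56578863e-04,
       -7.55883246e-04, -1.89653529e-06]), 'joint_torque': array([-2.80486529e-04, -4.58526206e+01, -2.52608979e+01, -2.10666913e-04,
        5.53772261e-03, -2.71157586e-05]), 'ee_pos': array([150.29739119, 554.36728688, 247.46727907]), 'ee_rot': array([-3.13972591e+00, -1.53881289e-04,  2.87678125e+00]), 'contact_force': array([-0.38390701,  0.3469531 ,  0.80975571]), 'wrist_torque': array([-0.0491693 , -0.05265902, -0.01968888]), 'gripper_force': 0.0, 'finger_gap': 85.5692470480133}
```

View pics/top0.png

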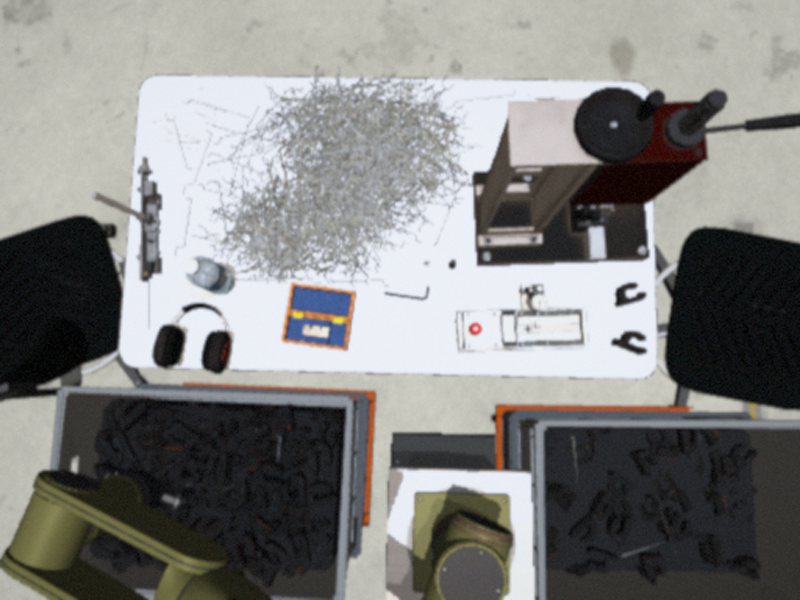

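View pics/scene0.png

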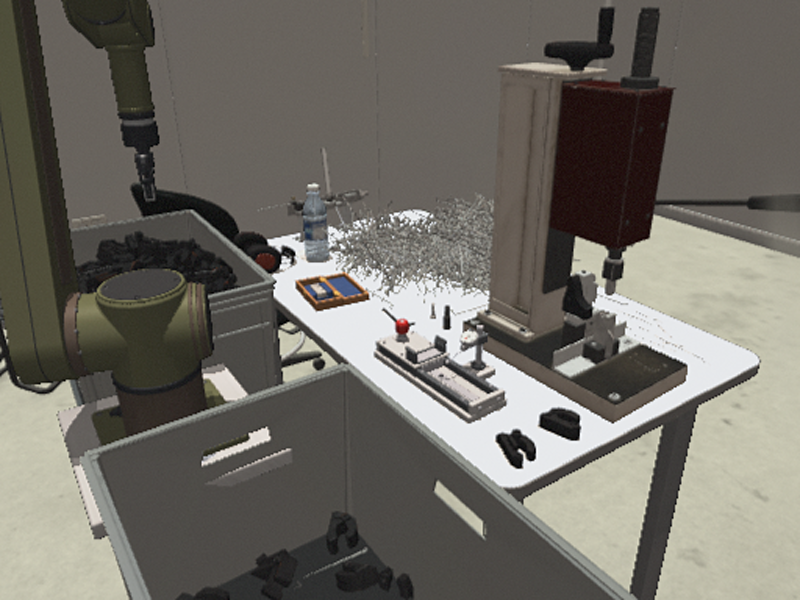

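The top view shows the block near (316,332), the case at (284–355, 284–348), the red knob at (475,328), and the slide running right to about (585,345). The indicator is near (530,297) with the drill press behind it. Next I'll get rough positions and take close wrist views.

```bash
cat > h.py <<'E'
from cell import manip, command_gripper, sensors, viewer, finish_job
import cv2, numpy as np
def ray(p,u,v,fish=False):
    K=p["K"]; a=(u-K[0,2])/K[0,0]; b=(v-K[1,2])/K[1,1]
    if fish:
        t=np.hypot(a,b); s=np.sin(t)/t if t>1e-9 else 1; d=np.array([a*s,-b*s,-np.cos(t)])
    else: d=np.array([a,-b,-1.])
    P=np.array(p["pose"]); return P[:3,3],P[:3,:3]@d
def at(p,u,v,z,fish=False):
    o,d=ray(p,u,v,fish); return o+d*(z-o[2])/d[2]
def proj(p,X,fish=True):
    P=np.array(p["pose"]);c=P[:3,:3].T@(np.asarray(X,float)-P[:3,3]);K=p["K"]
    x,y,z=c[0],-c[1],-c[2]; r=np.hypot(x,y)
    k=(np.arctan2(r,z)/r if r>1e-9 else 1/z) if fish else 1/z
    return np.array([K[0,0]*x*k+K[0,2],K[1,1]*y*k+K[1,2]])
def st(): return sensors.get_state()
E
python3 - <<'E'
from h import *
p=viewer.camera_params("top"); s=512/800
for n,u,v,z in [("block",316,332,22),("c1",284,345,22),("c2",351,348,22),("c3",355,290,18),("c4",290,284,18),("knob",475,328,80),("base1",457,348,14),("base2",457,312,14),("base3",586,345,30),("post",530,288,100)]:
    print(n,at(p,(u+.5)*s-.5,(v+.5)*s-.5,z).round(1))
w=viewer.camera_params("wrist");print(w)
E
```

```text
block [439.6 326.6  22. ]
c1 [409.6 396.   22. ]
c2 [406.2 248.3  22. ]
c3 [535.1 244.1  18. ]
c4 [545.6 389.6  18. ]
knob [451.5 -17.3  80. ]
base1 [411.7  16.   14. ]
base2 [491.1  17.   14. ]
base3 [ 423.6 -261.6   30. ]
post [ 535.9 -129.   100. ]
{'K': array([[297.31863964,   0.        , 259.63587067],
       [  0.        , 297.31863964, 189.5587245 ],
       [  0.        ,   0.        ,   1.        ]]), 'pose': array([[ 2.61200676e-01, -9.17209898e-01, -3.00832527e-01,
         7.28638005e+01],
       [ 9.65283000e-01,  2.47638316e-01,  8.30902762e-02,
         5.75669711e+02],
       [-1.71356363e-03, -3.12091760e-01,  9.50050418e-01,
         3.73319901e+02],
       [ 0.00000000e+00,  0.00000000e+00,  0.00000000e+00,
         1.00000000e+00]])}
```

```bash
python3 - <<'E'
from h import *
import pickle
D={}
for n,pos,yaw in (("case",[440,322,190],np.pi-.045),("slide",[452,-75,230],np.pi+.043)):
    manip.movep(pos,[np.pi,0,yaw]); manip.pause(.3)
    p=viewer.camera_params("wrist"); im=viewer.read_camera("wrist"); D[n]=(p,im)
    cv2.imwrite(f"pics/{n}1.png",cv2.resize(im[:,:,::-1],(800,600),interpolation=cv2.INTER_CUBIC))
    s=st(); print(n,s["t"],s["ee_pos"],s["ee_rot"],s["joint_positions"].round(2))
pickle.dump(D,open("d1.pkl","wb"))
E
```

```text
case 1.85 [439.65825348 322.58048442 190.10447439] [3.14142637e+00 1.64120919e-04 3.09770186e+00] [ 0.56  0.32  1.65  0.    1.17 -0.97]
slide 3.6833 [452.13415108 -74.47160361 229.89332011] [ 3.14146593e+00 -2.01446630e-04 -3.09757764e+00] [-0.26  0.16  1.76  0.    1.22 -1.87]
```

View pics/case1.png

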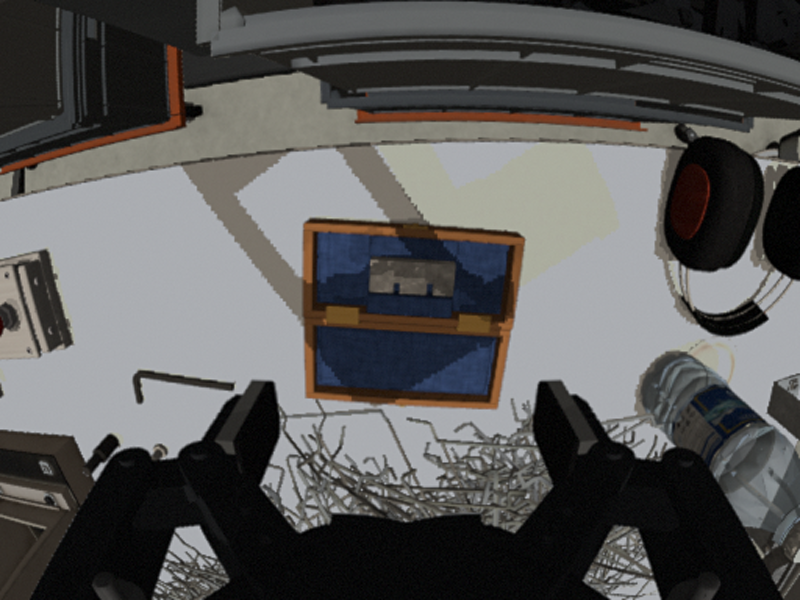

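View pics/slide1.png

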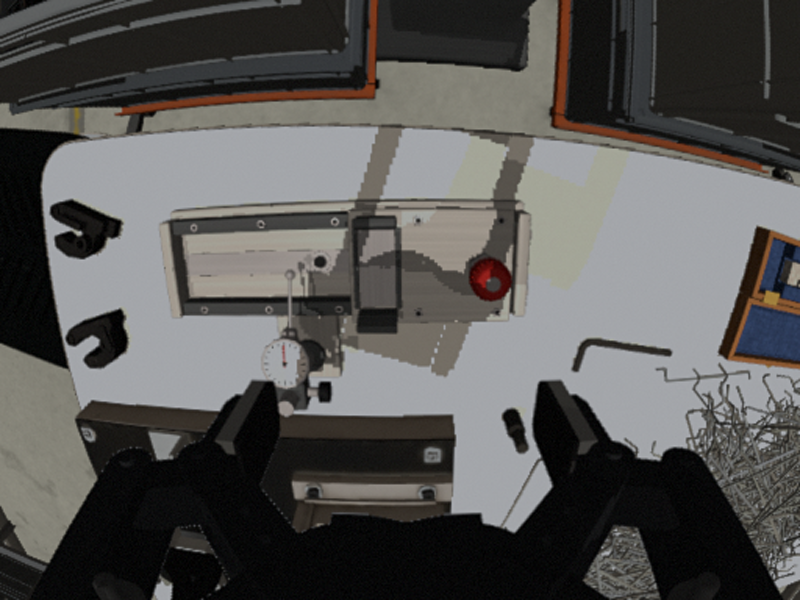

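The case view shows the block top with corners at about (370,259), (455,262), (454,298) and (368,295). In the slide view the knob is at (490,279), the nest at x 355–400 between the cheeks at y 222 and 320, and the stylus tip at (290,273). I'll refine these from crops.

```bash
python3 - <<'E'
from h import *
import pickle
D=pickle.load(open("d1.pkl","rb"))
s=.64
f=lambda p,u,v,z: at(p,(u+.5)*s-.5,(v+.5)*s-.5,z,True)
p,im=D["case"]
Q=np.array([f(p,u,v,22) for u,v in [(370,259),(455,262),(454,298),(368,295)]]);print(Q.round(1),Q.mean(0))
for u,v in [(304,219),(524,235),(513,331),(303,323)]: print("case",f(p,u,v,22).round(1))
p,im2=D["slide"]
hsv=cv2.cvtColor(im2,cv2.COLOR_RGB2HSV)
m=((hsv[...,1]>170)&((hsv[...,0]<8)|(hsv[...,0]>172))&(hsv[...,2]>40)).astype(np.uint8)
n,l,stt,c=cv2.connectedComponentsWithStats(m[160:200,290:335]); print(stt,c)
print("knob 72:",f(p,489.5,279.5,72))
for nm,u,v,z in [("stylus",290,273,50),("b-+",527,201,30),("b++",520,318,30),("b--",163,224,30),("b+-",175,318,30),("nest c-",376,217,64),("nest c+",378,322,64),("nl",352,265,55),("nr",401,265,55)]: print(nm,f(p,u,v,z).round(1))
a=cv2.resize(im[155:200,190:340,::-1],None,fx=5,fy=5,interpolation=cv2.INTER_CUBIC)
b=cv2.resize(im2[130:210,195:345,::-1],None,fx=5,fy=5,interpolation=cv2.INTER_CUBIC)
a=a[:195]; cv2.imwrite("pics/crops.png",np.vstack([a,b]))
E
```

```text
[[429.2 299.9  22. ]
 [433.6 355.2  22. ]
 [458.4 354.3  22. ]
 [453.8 296.9  22. ]] [443.75080918 326.58984991  22.        ]
case [400.3 258.6  22. ]
case [416.9 401.3  22. ]
case [484.4 395.6  22. ]
case [472.1 250.3  22. ]
[[   0    0   45   40 1351]
 [  11    5   26   27  449]] [[21.70392302 20.03034789]
 [22.8908686  17.90423163]]
knob 72: [451.19972989 -20.49597183  72.        ]
stylus [ 458.7 -154.7   50. ]
b-+ [403.1  10.4  30. ]
b++ [492.3  15.   30. ]
b-- [ 428.1 -264.2   30. ]
b+- [ 505.9 -261.3   30. ]
nest c- [415.7 -94.8  64. ]
nest c+ [486.6 -91.5  64. ]
nl [ 450.1 -110.5   55. ]
nr [448.7 -77.6  55. ]
```

View pics/crops.png

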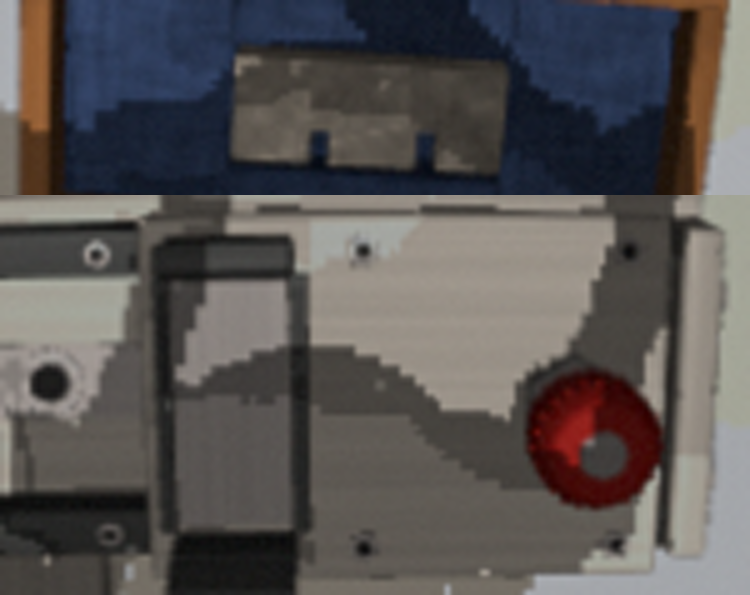

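```bash
python3 - <<'E'
from h import *
import pickle
D=pickle.load(open("d1.pkl","rb"))
p,_=D["case"]
g=lambda x,y,z: at(p,(x+.5)/5-.5+190,(y+.5)/5-.5+155,z,True)
Q=np.array([g(*c,22) for c in [(234,50),(510,64),(502,177),(230,162)]])
print(Q.round(1),Q.mean(0),np.linalg.norm(Q-np.roll(Q,1,0),axis=1))
d=Q[1]+Q[2]-Q[0]-Q[3]; print("yaw",-np.arctan2(d[0],d[1]))
p,_=D["slide"]; h=lambda x,y,z: at(p,(x+.5)/5-.5+195,(y-195+.5)/5-.5+130,z,True).round(1)
print("grey top",h(603,455,80),"red ctr@68",h(593,440,68))
for n,x,y,z in [("far L",180,533,38),("far R",290,533,38),("lipL lo",177,500,41),("lipR lo",291,500,41),("lipL hi",180,300,41),("lipR hi",291,300,41),("near cheek top in",235,278,64),("hole60",50,383,14),("carr R-",672,215,35),("carr R+",652,570,35)]: print(n,h(x,y,z))
E
```

```text
[[428.2 299.7  22. ]
 [433.5 355.8  22. ]
 [457.8 353.9  22. ]
 [452.  297.3  22. ]] [442.87900713 326.69932736  22.        ] [23.96165643 56.36360096 24.33321346 56.82461612]
yaw -0.09785180333438644
grey top [451.8 -19.7  80. ] red ctr@68 [452.2 -19.6  68. ]
far L [ 486.8 -105.7   38. ]
far R [485.7 -80.7  38. ]
lipL lo [ 477.9 -106.2   41. ]
lipR lo [476.8 -80.7  41. ]
lipL hi [ 432.5 -106.4   41. ]
lipR hi [431.6 -82.4  41. ]
near cheek top in [423.2 -93.4  64. ]
hole60 [ 458.9 -139.8   14. ]
carr R- [4.09e+02 3.00e-01 3.50e+01]
carr R+ [492.3   4.5  35. ]
```

```bash
python3 - <<'E'
from h import *
y=np.pi-.095; b=[442.9,326.7]
command_gripper(70,40)
manip.movep(b+[90],[np.pi,0,y])
manip.servo_line(b+[40],velocity=120)
r=manip.servo_line(b+[16],velocity=25,stop_force=4)
s=st(); print(r,s["ee_pos"],s["contact_force"],s["t"])
z=s["ee_pos"][2]+3 if r else 20
manip.servo_line(b+[z],velocity=40)
command_gripper(50,40); s=st(); print(s["finger_gap"],s["gripper_force"],s["ee_pos"],s["contact_force"])
manip.servo_line(b+[z+25],velocity=60); s=st(); print(s["finger_gap"],s["gripper_force"],s["ee_pos"],s["contact_force"],s["t"])
im=viewer.read_camera("wrist");cv2.imwrite("pics/lift.png",im[100:330,120:400,::-1])
E
```

```text
False [443.01812944 326.76615477  16.1105004 ] [-0.66107954  0.63834697 -0.43744539] 7.2333
55.76236352789025 40.988053497858346 [442.91502649 326.21037768  20.69890877] [-0.57557177 -1.81535422  6.75793249]
54.655781327440216 50.810914635658264 [443.07882852 326.92372335  45.74942065] [ 0.35087263 -0.3504069  -1.94971614] 8.3417
```

View pics/lift.png

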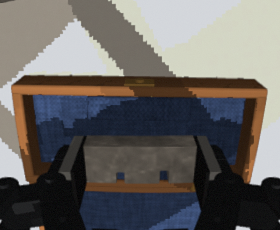

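The block is held between the pads and clear of the case. Next I'll set it down turned 90° on the clear bench, regrasp it across its width, then look at the nest from nearer.

```bash
python3 - <<'E'
from h import *
b=[442,120]
manip.servo_line([442.9,326.7,100],velocity=150)
y1=np.pi/2+.05; y2=np.pi+.05
manip.movep(b+[80],[np.pi,0,y1])
manip.servo_line(b+[20],velocity=100); manip.pause(.2)
r=manip.servo_line(b+[6],velocity=12,stop_force=4); s=st(); print(r,s["ee_pos"],s["contact_force"],s["finger_gap"],s["t"])
command_gripper(66); p=s["ee_pos"]
s=st(); print(s["ee_pos"],s["finger_gap"])
manip.servo_line(b+[75],velocity=150)
command_gripper(40)
manip.movep(b+[75],[np.pi,0,y2]); manip.pause(.1)
c=viewer.camera_params("wrist"); im=viewer.read_camera("wrist");cv2.imwrite("pics/bench.png",im[60:384,60:460,::-1]); cv2.imwrite("bench_full.png",im[:,:,::-1])
print(st()["ee_pos"],st()["t"],proj(c,[442,120,12]))
import pickle; pickle.dump((c,im),open("d2.pkl","wb"))
E
```

```text
True [442.01088701 119.99057117  13.18117239] [-0.85988547 -0.24735065  5.05180597] 54.55619634693716 11.5083
[441.29150028 119.86511032  12.61925374] 66.12002749256638
[442.0069496  119.98048928  74.99484515] 14.2667 [259.38640595 214.70513359]
```

View pics/bench.png

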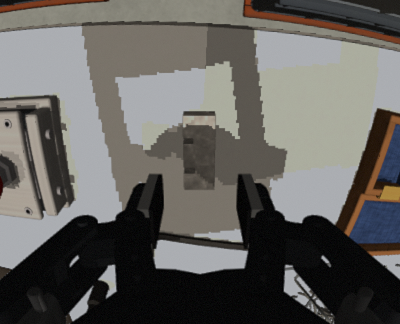

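```bash
python3 - <<'E'
from h import *
import pickle
c,im=pickle.load(open("d2.pkl","rb"))
y=.05; ux=np.array([np.cos(y),np.sin(y),0]); o=np.array([442,120,0])
for a in (-28,28):
  for z in (12,0): print(a,z,proj(c,o+a*ux+[0,0,z]).round(1))
col=im[150:270,255:264].astype(int).sum(2).mean(1).round(); print(list(enumerate(col,150)))
g=cv2.resize(im[160:262,225:295,::-1],None,fx=5.8,fy=5.8,interpolation=cv2.INTER_CUBIC); cv2.imwrite("pics/b2.png",g)
E
```

```text
-28 12 [259.4 175.5]
-28 0 [259.4 170.9]
28 12 [259.4 250. ]
28 0 [259.4 242.2]
[(150, np.float64(523.0)), (151, np.float64(522.0)), (152, np.float64(521.0)), (153, np.float64(523.0)), (154, np.float64(523.0)), (155, np.float64(522.0)), (156, np.float64(522.0)), (157, np.float64(522.0)), (158, np.float64(522.0)), (159, np.float64(522.0)), (160, np.float64(520.0)), (161, np.float64(520.0)), (162, np.float64(520.0)), (163, np.float64(519.0)), (164, np.float64(514.0)), (165, np.float64(513.0)), (166, np.float64(514.0)), (167, np.float64(514.0)), (168, np.float64(514.0)), (169, np.float64(510.0)), (170, np.float64(500.0)), (171, np.float64(245.0)), (172, np.float64(150.0)), (173, np.float64(150.0)), (174, np.float64(152.0)), (175, np.float64(245.0)), (176, np.float64(451.0)), (177, np.float64(453.0)), (178, np.float64(452.0)), (179, np.float64(457.0)), (180, np.float64(467.0)), (181, np.float64(474.0)), (182, np.float64(483.0)), (183, np.float64(491.0)), (184, np.float64(479.0)), (185, np.float64(273.0)), (186, np.float64(214.0)), (187, np.float64(212.0)), (188, np.float64(206.0)), (189,
[... 1400 characters left out ...]
243, np.float64(234.0)), (244, np.float64(235.0)), (245, np.float64(238.0)), (246, np.float64(238.0)), (247, np.float64(238.0)), (248, np.float64(240.0)), (249, np.float64(263.0)), (250, np.float64(328.0)), (251, np.float64(344.0)), (252, np.float64(341.0)), (253, np.float64(342.0)), (254, np.float64(341.0)), (255, np.float64(342.0)), (256, np.float64(341.0)), (257, np.float64(341.0)), (258, np.float64(341.0)), (259, np.float64(342.0)), (260, np.float64(340.0)), (261, np.float64(342.0)), (262, np.float64(342.0)), (263, np.float64(343.0)), (264, np.float64(341.0)), (265, np.float64(339.0)), (266, np.float64(341.0)), (267, np.float64(341.0)), (268, np.float64(340.0)), (269, np.float64(341.0))]
```

View pics/b2.png

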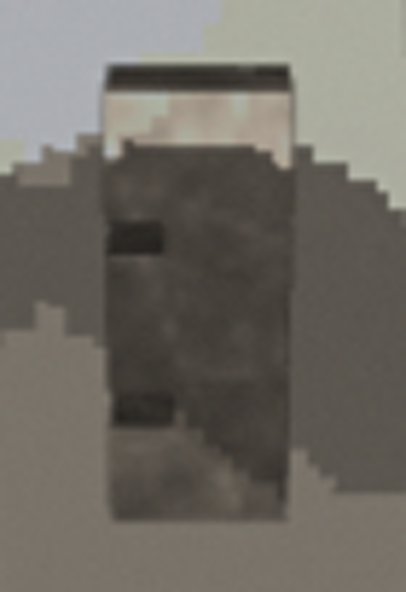

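The block lies flat and square within 0.3 mm of where I set it: edges at rows 171, 175.3 and 249.7, predicted 170.9, 175.5 and 250.0. Now a nearer look at the nest before I regrasp.

```bash
python3 - <<'E'
from h import *
import pickle
manip.movep([456,-94,150],[np.pi,0,np.pi+.05]); manip.pause(.2)
c=viewer.camera_params("wrist"); im=viewer.read_camera("wrist")
pickle.dump((c,im),open("d3.pkl","wb"))
q=[proj(c,X) for X in ([456,-94,38],[452,-19.5,80])]; print(q,st()["ee_pos"],st()["t"])
u,v=q[0].round().astype(int); print(u,v)
cr=im[v-70:v+60,u-55:u+105,::-1]; g=cv2.resize(cr,None,fx=4.6,fy=4.6,interpolation=cv2.INTER_CUBIC); cv2.imwrite("pics/nest.png",g); print(g.shape)
E
```

```text
[array([257.59650989, 192.72017931]), array([358.5417747 , 210.75810129])] [455.73521515 -92.68845584 149.45604546] 15.425
258 193
(598, 736, 3)
```

View pics/nest.png

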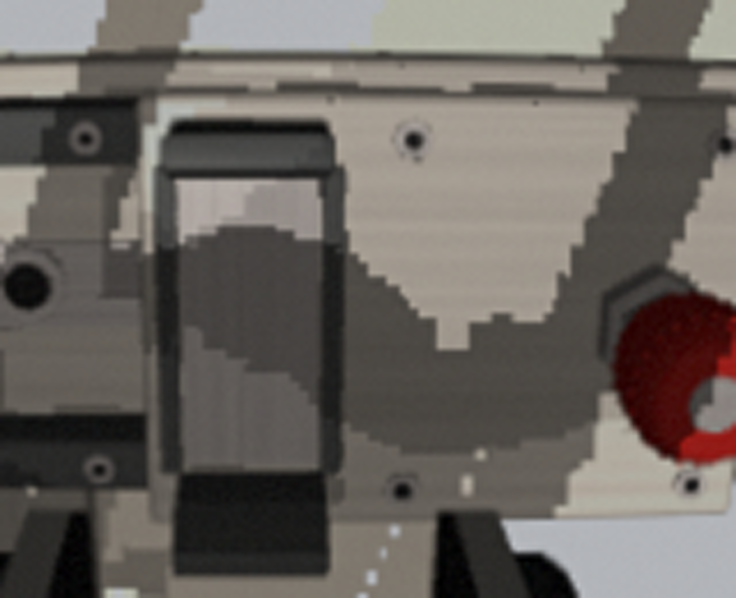

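```bash
python3 - <<'E'
from h import *
import pickle
c,im=pickle.load(open("d3.pkl","rb"))
P=lambda x,y,z: at(c,(x+.5)/4.6-.5+203,(y+.5)/4.6-.5+123,z,True).round(1)
for n,x,y,z in [("far L",184,471,38),("far R",320,471,38),("lipL in hi",176,180,41),("lipL in lo",181,460,41),("lipR in hi",323,180,41),("lipR in lo",321,460,41),("lipL out hi",157,180,41),("lipL out lo",162,470,41),("lipR out hi",345,180,41),("lipR out lo",342,470,41),
 ("nearcheek top edge in",250,130,64),("near in flare",250,172,60),("near top out",250,120,64),("far top out",250,574,64),("far top in",250,480,64),("knob grey",713,404,80)]: print(n,P(x,y,z))
# overlay residuals for cheek edges under the model
yw=.05
for nest in ([456,-94,38],):
  R=np.array([[np.cos(yw),-np.sin(yw),0],[np.sin(yw),np.cos(yw),0],[0,0,1]])
  for a in ([29.8,-13,0],[29.8,13,0],[-29.8,0,0],[-29.8,0,26],[-29.8,0,12],[29.8,0,26],[0,-13,3],[0,13,3],[0,-75,38]):
    q=proj(c,np.array(nest)+R@np.array(a,float)); print(a,((q-[203,123]+.5)*4.6-.5).round(0))
E
```

```text
far L [ 486.6 -105.7   38. ]
far R [485.3 -79.7  38. ]
lipL in hi [ 429.3 -108.9   41. ]
lipL in lo [ 483.  -106.2   41. ]
lipR in hi [428.  -83.1  41. ]
lipR in lo [481.6 -79.9  41. ]
lipL out hi [ 429.5 -112.2   41. ]
lipL out lo [ 485.3 -109.7   41. ]
lipR out hi [427.8 -79.2  41. ]
lipR out lo [483.5 -75.8  41. ]
nearcheek top edge in [415.4 -96.4  64. ]
near in flare [423. -96.  60.]
near top out [413.8 -96.5  64. ]
far top out [493.9 -92.5  64. ]
far top in [475.5 -93.4  64. ]
knob grey [451.8 -20.3  80. ]
[29.8, -13, 0] [185. 470.]
[29.8, 13, 0] [321. 470.]
[-29.8, 0, 0] [253. 163.]
[-29.8, 0, 26] [252. 197.]
[-29.8, 0, 12] [253. 178.]
[29.8, 0, 26] [252. 533.]
[0, -13, 3] [181. 328.]
[0, 13, 3] [325. 328.]
[0, -75, 38] [-207.  396.]
```

```bash
python3 - <<'E'
from h import *
b=[442,120]; o=[np.pi,0,np.pi+.05]
command_gripper(42,40)
manip.movep(b+[75],o); manip.servo_line(b+[35],velocity=120)
manip.servo_line(b+[21],velocity=40); manip.pause(.2)
print(st()["ee_pos"]); command_gripper(15,40); s=st(); print(s["finger_gap"],s["gripper_force"],s["ee_pos"],s["contact_force"])
manip.servo_line(b+[120],velocity=150); s=st(); print(s["finger_gap"],s["gripper_force"])
n=[456.1,-94.3]
manip.movep(n+[120],[np.pi,0,np.pi+.052]); manip.servo_line(n+[88],velocity=60); manip.pause(.6)
print(st()["ee_pos"],st()["ee_rot"],st()["t"])
r=manip.servo_line(n+[58],velocity=12,stop_force=4); s=st(); print(r,s["ee_pos"],s["contact_force"],s["wrist_torque"],s["finger_gap"],s["t"])
im=viewer.read_camera("wrist"); cv2.imwrite("pics/placed.png",cv2.resize(im[110:260,150:360,::-1],None,fx=3,fy=3,interpolation=cv2.INTER_CUBIC))
E
```

```text
[442.13529081 120.1013809   21.11375257]
20.813811198309374 39.34279203414917 [442.12002965 120.08651392  21.29611163] [-1.06142396  0.31556049  3.49756436]
20.646524731989143 39.195597767829895
[456.1080078  -94.35034857  88.06825565] [-3.14154038e+00  1.28747425e-04 -3.08967595e+00] 21.0
True [456.13149729 -94.31570254  59.26979404] [-0.33036709 -0.48763721  5.60323939] [ 0.00732818  0.02536736 -0.00702669] 20.512570982625228 23.1583
```

The block touched down at TCP 59.27 against 59.2 expected, so it is seated. Now I'll release it, then lift the knob, slide one notch and lower it.

```bash
python3 - <<'E'
from h import *
n=[456.1,-94.3]
command_gripper(36); s=st(); print(s["ee_pos"],s["finger_gap"],s["contact_force"])
manip.servo_line(n+[125],velocity=80); manip.pause(.3)
k=np.array([452.1,-19.6]); d=np.array([np.sin(.052),-np.cos(.052)])
o=[np.pi,0,np.pi+.052]
command_gripper(50)
manip.movep([*k,125],o); manip.servo_line([*k,69],velocity=60); manip.pause(.2)
s0=st()["contact_force"]; command_gripper(20,60); s=st(); print(s["finger_gap"],s["gripper_force"],s["ee_pos"],s["contact_force"]-s0)
manip.servo_line([*k,81.3],velocity=25); manip.pause(.2); s=st(); print("up",s["finger_gap"],s["ee_pos"],s["contact_force"]-s0,s["t"])
e=k+60*d
manip.servo_line([*e,81.3],velocity=30); manip.pause(.3); s=st(); print("slid",s["ee_pos"],e,s["contact_force"]-s0,s["t"])
E
```

```text
[455.0228013  -93.98261602  58.39868787] 36.05226843944577 [-0.26214507  0.29240172  0.31047838]
23.30254292301704 58.554263496771455 [452.24795865 -19.65462658  69.47589745] [-0.77967147  0.50481385  6.39291439]
up 23.527304685218304 [452.12381865 -19.62833052  81.16482214] [ 2.23572944 -1.1615892  -9.75436234] 27.9667
slid [455.31070461 -79.53588992  81.3129362 ] [455.21859411 -79.51889828] [  3.77387529   1.91439967 -11.29780981] 30.4167
```

```bash
python3 - <<'E'
from h import *
e=np.array([455.22,-79.52])
s0=st()["contact_force"]
manip.servo_line([*e,69],velocity=25); manip.pause(.2); s=st(); print("down",s["ee_pos"],s["contact_force"]-s0)
command_gripper(50); s=st(); print(s["ee_pos"],s["contact_force"])
manip.servo_line([*e,150],velocity=80)
manip.movep([440,-40,230],[np.pi,0,np.pi+.052]); manip.pause(.4)
c=viewer.camera_params("wrist"); im=viewer.read_camera("wrist")
import pickle; pickle.dump((c,im),open("d4.pkl","wb"))
u,v=proj(c,[459.2,-154.2,45]).astype(int); w,x=proj(c,[455.2,-79.5,80]).astype(int); print(u,v,w,x,st()["t"])
g=im[max(0,v-55):v+55,max(0,u-60):u+85,::-1]; cv2.imwrite("pics/final.png",cv2.resize(g,None,fx=5,fy=5,interpolation=cv2.INTER_CUBIC))
E
```

```text
down [455.45896727 -79.70162171  69.51654317] [-3.56098387 -0.36790636 17.7140421 ]
[454.69760145 -79.54058193  68.73590112] [-0.61022604 -0.11362647  0.19353707]
158 183 218 193 33.7
```

View pics/final.png

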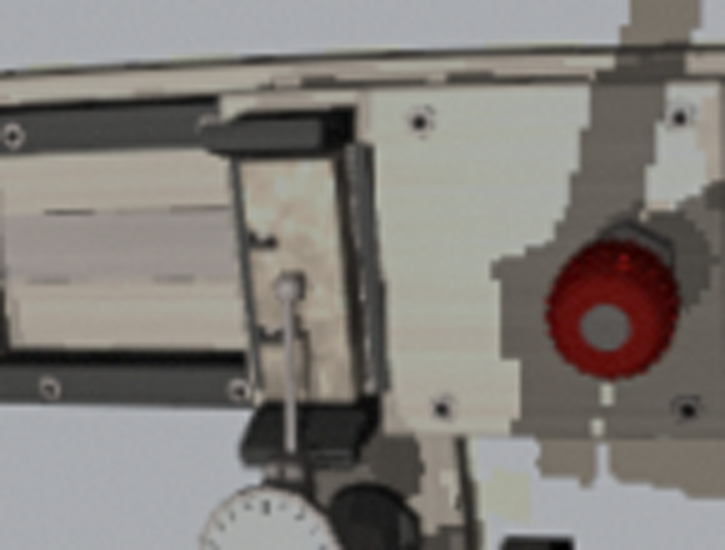

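The block lies flat between the cheeks with the stylus ball on it at about (290,288). The knob top at (605,327) matches its predicted home position after one notch.

```bash
python3 - <<'E'
from h import *
print(finish_job())
E
```

```text
the job is handed in; nothing more can be done
None
```

The job is handed in, verdict not shown: the block is seated in the nest and under the stylus, the carriage is one notch along, and the knob looks fully home, all at about 34 s of the 54 s allowed.

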